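# Fit the feed beater into the mixer drive and hold it home

### The job

Take the paddle beater out of the pine block and fit it, stem down, into the drive socket on top of the white mixer base: turn it until its four splines mesh with the cross slots, then slide it fully home, until its collar sits on the socket rim, against the spring. A spring ejector pushes it back out, so keep pressing it down with the gripper and finish while still holding it pressed fully home; leave the rock hide, mister bottle, heat emitter and glass bowl where they stand.

Things in the scene. Friction and masses are not known exactly. Their poses are not given: they have to be found in the camera images.
- beater: Grey plastic paddle beater, 118 mm tall, about 0.12 kg, upright in the pine block. Origin: centre of the stem's lower tip; z up. Stem (z 0 to 34 mm): plus-shaped, four ribs along x and y, 30 mm across, ribs 8 mm thick; the lowest 4 mm is only 26 mm across and 5 mm thick, as a lead-in. Collar 44 mm diameter at z 34 to 40 mm. The plus looks the same after each quarter turn
- beater_grip (a point): Point on the beater's axis, 95 mm above the stem tip, where to pinch it. Above the collar is a flat open frame in the beater's x-z plane, 60 mm wide (x), 10 mm thick (y), up to 118 mm above the tip, with a solid centre web 18 mm wide and 10 mm thick: pinch the web across y from above
- rack: Fixed pine block 100 x 100 x 50 mm with one round upright hole, 34 mm wide, through its centre; the beater's stem stands loosely in the hole at any yaw, its collar resting on the block's top. Origin: centre of the underside. Its place and that of the mixer base may be swapped left and right
- drive_unit: Fixed white mixer base (motor block) 140 x 140 mm, its flat top 60 mm above the table, a black dial on one side. Origin: centre of the underside. The aluminium drive socket stands up from the centre of its top. The motor holds the socket stiffly (about 0.25 N m to turn it), at any angle
- mouth (a point): Centre of the drive socket's mouth, level with its rim, 100 mm above the table; z up, x and y along the two crossing slots. Socket: ring 46 mm outer, 36 mm inner diameter, 40 mm deep; in it four lugs, tops 4 mm below the rim, leave a plus-shaped opening with slots 10.4 mm wide. Any of the four quarter turns of the beater fits. A sprung brass ejector pin stands at its centre
- ejector (a joint): How far the ejector pin in the socket is pushed down, in m: 0 when up (its top 26 mm below the rim), 0.008 when the beater is fully home with its collar on the rim. The spring pushes up with about 4 N at first and 9 N at fully home
- rock_hide: Bystander: brown resin rock hide, 115 x 120 x 83 mm, loose. Origin: centre of the underside
- mister_bottle: Bystander: white plastic mister bottle with a ribbed twist cap, 68 mm diameter, 148 mm tall, loose. Origin: centre of the underside
- heat_emitter: Bystander: black ceramic heat emitter standing on its face, brass screw base up, 76 mm diameter, 88 mm tall, loose. Origin: centre of the underside
- feeding_bowl: Bystander: glass feeding bowl, 96 mm diameter, 40 mm tall, loose. Origin: centre of the underside

How it is judged:
By the outcome, as a careful person would: the job done as asked, in the order asked, and still so for the second after the job is handed in, while the arm keeps its last pose, push and grip.
It also fails if it takes over 48 s, if anything falls off the work surface, if the arm or the gripper's body presses on something with over 40 N, if the wrist force passes 120 N, or if a joint passes its speed limit or range.

### The arm

A 7-joint arm with a two-finger parallel gripper is mounted at the origin on the work surface. World frame = base frame: x ahead of the robot, y to its left, z up, the work surface at z = 0. Lengths are in m, angles in rad, forces in N, time in s.
With the tool pointing down it reaches from about 0.35 to 0.9 m from the base axis. Payload 8.1 kg.
Tool frame: the origin (TCP) lies at the very end of the fingers, on their centre line; the grasp point (between the pads) lies 19 mm behind it (arm.tcp_to_grasp is the distance from the TCP to the grasp point, in m); z points along the fingers, y is the line along which they close (so a half turn about z gives the same grasp; the last joint's range is limited). The gripper opens to 92 mm and grips with 3 to 60 N. Pads are 19 mm wide; open, the fingers measure 130 mm over their backs; the gripper's body (75 mm by 190 mm) begins 47 mm behind the grasp point.
Start: joints at [1.177, 0.434, 0.025, 1.573, -0.012, 1.134, -0.075], TCP at [0.179, -0.599, 0.187] pointing down, gripper open.
Joint ranges: [-2.62, 2.62], [-0.44, 2.09], [-1.27, 1.32], [0.08, 2.57], [-1.32, 4.46], [0.12, 2], [-2.74, 2.74]. Speed limits (rad/s): [2.22, 2.22, 3.01, 3.01, 3.14, 3.14, 3.14].

### API

Orientations are given as a rotation vector (axis times angle).
In Python, from cell import arm gives the robot as it stands.
- The arm moves only by the tool creep_tool, called after "Call:" in YAML: its name, and indented under it one key for each argument. Schema: {"type":"object","properties":{"increments":{"type":"array","items":{"type":"object","properties":{"sx":{"type":"number"},"sy":{"type":"number"},"sz":{"type":"number"},"spin":{"type":"number"},"finger_gap":{"type":"number"}},"additionalProperties":false,"required":["finger_gap"]},"minItems":1,"maxItems":10},"clamp_n":{"type":"number"},"only":{"type":"string"},"quiet":{"type":"boolean"},"lines":{"type":"string"}},"required":["increments"],"additionalProperties":false}. increments is a list of rows, 1 to 10 of them, each an object with the fields sx, sy, sz (the shift in shares of the most that a row can go, 1 being 50 mm), spin (a turn about the tool's z in shares of 360 degrees (1.0 is 360 degrees)), finger_gap (the opening from 0.0 (shut) to 1.0 (fully open)); a field left out counts as zero (the opening has to be given); each row shifts and turns the commanded pose from where the row before left it, along the tool's axes as they then stand; what a row does not reach is not made up. A row lasts 1/10 s, in which the tool goes at most 0.05 m and 0.15 rad, less where a joint would pass 70% of its speed; a pose out of reach is approached as far as the arm can. The fingers move at their own pace and stop on an object; clamp_n is the grip in N (left out, the last holds). Time passes only in rows, so rows that do not move let the fingers close. The tool returns the time, the measured TCP pose, the force, the opening and the grip force at its end. only (a regular expression) keeps the lines of the reply that match it, lines (a string "A,B") keeps lines A to B, and quiet returns only ok. Shift and turn numbers lie between -1 and 1, and a call with a number outside is refused. Input that does not fit is refused with a message, and nothing moves.
- arm.observe(): the state, without advancing time (a new reading comes with each control period).
- arm.get_image(name): name is "scene" or "side" or "wrist"; returns a dict with "image" (400x640x3 uint8, blue, green, red), "fx", "fy", "cx", "cy" (pixels), "cam_to_world" (4x4, takes a point from camera to world coordinates); the wrist camera has in their place "mount" (4x4, takes a point from camera to tool coordinates, whose origin is the TCP and whose axes are the flange's). Camera axes: x right, y down, z forward; pixel columns grow to the right and rows downward; lengths in m; the calibration is good to about 2 mm. A picture is of the moment at which its call begins: read the wrist's pose just before it. There is no depth.
- arm.sign_off(): hands the job in; it is judged then, once.
The state is a dict: "clock": time; "joints": joint angles; "dq": joint speeds; "joint_efforts": joint torques, N m; "position": TCP position; "ee_rot": TCP orientation; "force": force on the tool from outside, world axes, zero at the start; "ft_torque": the same for the moment, N m; "width": opening from 0.0 (shut) to 1.0 (fully open); "gripper_force": force on a finger pad.
Only numpy, scipy, OpenCV 4.12 (cv2) and the standard library are available. Lean on these libraries where they do the work, as an engineer would, in place of code of your own. Each camera call takes 0.05 s, during which the arm holds its last target. There are 200 camera calls.

## Working session

There is one attempt and no reset: what is moved stays moved. The work goes in short steps, Python scripts to look and compute and a tool call to move; the robot and the scene stay as the last step left them, time stands still between calls to the robot, and variables do not carry over. Pictures are saved under pics/ and viewed, at most 10 in all, crops included, and the job is handed in when it is done.

```bash
ls; mkdir -p pics; cat > h.py <<'E'
from cell import arm
import numpy as np, cv2
from scipy.spatial.transform import Rotation as R
def cam(n):
    s=arm.observe(); d=arm.get_image(n)
    if 'cam_to_world' in d: T=np.array(d['cam_to_world'])
    else:
        W=np.eye(4); W[:3,:3]=R.from_rotvec(s['ee_rot']).as_matrix(); W[:3,3]=s['position']; T=W@np.array(d['mount'])
    return d,T
def ray(d,T,u,v,z):
    r=T[:3,:3]@np.array([(u-d['cx'])/d['fx'],(v-d['cy'])/d['fy'],1]); o=T[:3,3]
    return o+r*(z-o[2])/r[2]
def proj(d,T,p):
    q=np.linalg.inv(T)@np.append(p,1); return d['fx']*q[0]/q[2]+d['cx'],d['fy']*q[1]/q[2]+d['cy']
E
python3 - <<'E'
from h import *
import pickle
o={}
for n in ['scene','side','wrist']:
    d,T=cam(n); o[n]=(d,T); cv2.imwrite(f'pics/{n}0.png',d['image']); print(n,T.round(3).tolist(),d['fx'])
pickle.dump(o,open('o.pkl','wb'))
s=arm.observe(); print(s); print(R.from_rotvec(s['ee_rot']).as_matrix().round(3))
E
```

```text
cell.py
pics
scene [[-0.854, 0.431, -0.293, 0.85], [0.521, 0.69, -0.503, 0.451], [-0.015, -0.582, -0.813, 0.824], [0.0, 0.0, 0.0, 1.0]] 396.03096767841464
side [[0.999, -0.044, 0.022, 0.587], [-0.045, -0.642, 0.766, -0.824], [-0.019, -0.766, -0.643, 0.807], [0.0, 0.0, 0.0, 1.0]] 475.8284201198085
wrist [[0.286, -0.918, -0.274, 0.254], [-0.958, -0.274, -0.081, -0.577], [-0.0, 0.286, -0.958, 0.383], [0.0, 0.0, 0.0, 1.0]] 340.8747767511912
{'clock': 0.15, 'joints': array([ 1.17737743,  0.4350716 ,  0.0250283 ,  1.57386023, -0.0115677 ,
        1.13404523, -0.07512734]), 'dq': array([ 0.00121632, -0.00435178, -0.00028395, -0.00220063, -0.00099998,
        0.00028954,  0.00016992]), 'joint_efforts': array([ 1.49890082e-03, -6.68252850e+01,  9.85969529e-01, -3.14689493e+01,
       -6.05370034e-02,  3.94220673e-02,  1.34674688e-04]), 'position': array([ 0.17899229, -0.59836258,  0.18633134]), 'ee_rot': array([-3.10728787e+00, -4.54832508e-01,  5.35907769e-04]), 'force': array([-0.24911718, -1.26828007, -0.3911493 ]), 'ft_torque': array([ 0.02022561, -0.01054096, -0.07106893]), 'gripper_force': 0.0, 'width': 1.0008625202619175}
[[ 0.958  0.287 -0.001]
 [ 0.287 -0.958  0.001]
 [-0.    -0.001 -1.   ]]
```

View pics/scene0.png

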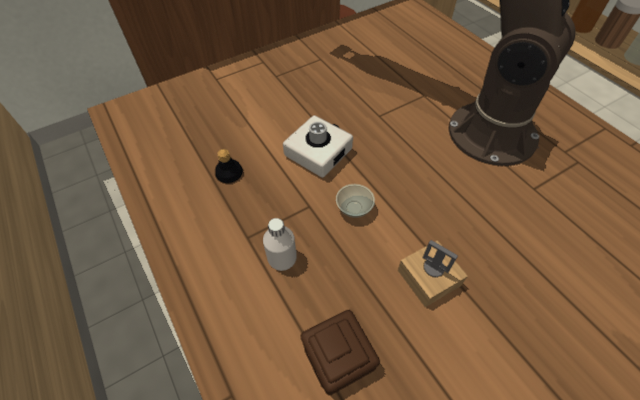

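View pics/side0.png

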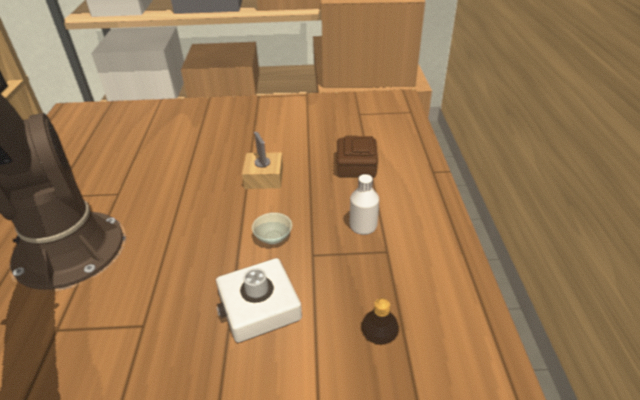

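The scene view shows the beater in the pine block at about (437,258) and the mixer socket at (318,126). The side view shows the beater's collar at about (262,163) and the socket rim at (255,274). The bystanders are clear of both.

```bash
python3 - <<'E'
from h import *
import pickle
o=pickle.load(open('o.pkl','rb'))
for n,l in dict(scene=[('sock',318,126,.1),('collar',434,268,.056),('btl',277,226,.148)],side=[('sock',255,274,.1),('collar',262,163,.056),('btl',366,181,.148)]).items():
    for k,u,v,z in l: print(n,k,ray(*o[n],u,v,z).round(3))
a=o['scene'][0]['image'][220:320,380:480]; b=o['scene'][0]['image'][100:180,270:370]
c=o['side'][0]['image'][125:200,220:320]; e=o['side'][0]['image'][250:350,205:305]
f=lambda x:cv2.resize(x,(400,300),interpolation=cv2.INTER_CUBIC)
cv2.imwrite('pics/m.png',np.vstack([np.hstack([f(o['scene'][0]['image'][225:300,385:485]),f(o['scene'][0]['image'][105:180,270:370])]),np.hstack([f(c),f(o['side'][0]['image'][255:330,205:305])])]))
E
```

```text
scene sock [ 0.464 -0.202  0.1  ]
scene collar [0.455 0.255 0.056]
scene btl [0.708 0.042 0.148]
side sock [ 0.468 -0.199  0.1  ]
side collar [0.454 0.236 0.056]
side btl [0.709 0.019 0.148]
```

View pics/m.png

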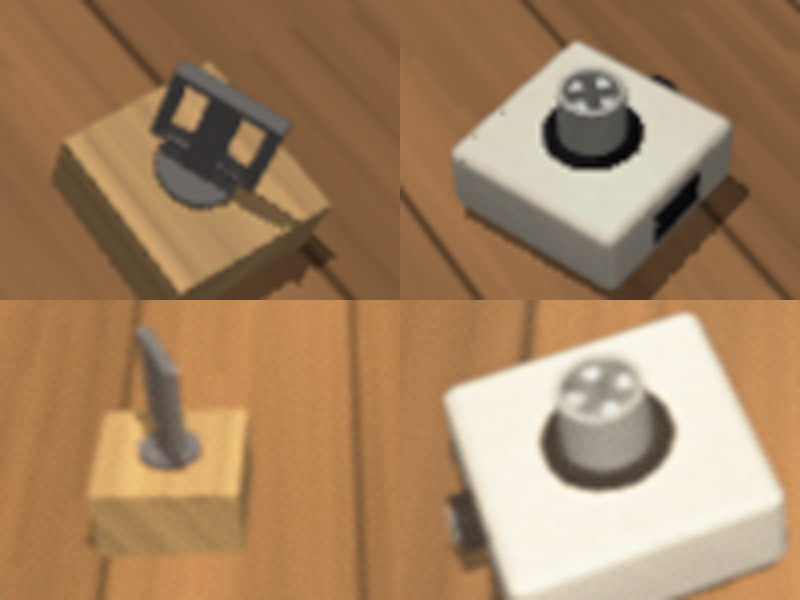

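The crops show the frame's top bar running from about scene (430,241) to (457,256), and the cross slots of the socket. I'll look at the socket with the wrist camera on the way to the beater.

The manual's scale: shifts go in shares of 50 mm and turns go in shares of 360 degrees. Converting my numbers, 0.039 m is 0.78, -0.03 m is -0.6.

Call:
creep_tool:
  increments:
    - {"sx":0.78, "sy":-0.6, "finger_gap":1}
    - {"sx":0.78, "sy":-0.6, "finger_gap":1}
    - {"sx":0.78, "sy":-0.6, "finger_gap":1}
    - {"sx":0.78, "sy":-0.6, "finger_gap":1}
    - {"sx":0.78, "sy":-0.6, "finger_gap":1}
    - {"sx":0.78, "sy":-0.6, "finger_gap":1}
    - {"sx":0.78, "sy":-0.6, "finger_gap":1}
    - {"sx":0.78, "sy":-0.6, "finger_gap":1}
    - {"sx":0.78, "sy":-0.6, "finger_gap":1}
    - {"sx":0.78, "sy":-0.6, "finger_gap":1}

```text
clock: 1.15
position: [0.4675, -0.1978, 0.187]
ee_rot: [3.108, 0.455, 0.0]
force: [1.0, -0.5, 0.9]
width: 1.001
gripper_force: 0.0
```

Call:
creep_tool:
  increments:
    - {"finger_gap":1}
    - {"finger_gap":1}
    - {"finger_gap":1}

```text
clock: 1.45
position: [0.466, -0.2006, 0.1867]
ee_rot: [3.108, 0.453, -0.002]
force: [0.2, -0.5, 0.8]
width: 1.001
gripper_force: 0.0
```

```bash
python3 - <<'E'
from h import *
import pickle
d,T=cam('wrist'); pickle.dump((d,T),open('w1.pkl','wb')); s=arm.observe(); print(s['position'],s['joints'].round(3))
cv2.imwrite('pics/w1.png',d['image']); u,v=proj(d,T,[.466,-.2,.1]); print(u,v)
o=pickle.load(open('o.pkl','rb'))['scene']
a=ray(*o,430,241,.134);b=ray(*o,457,256,.134); print(a,b,np.degrees(np.arctan2(*(b-a)[1::-1])))
print(R.from_rotvec(s['ee_rot']).as_matrix().round(3))
E
```

```text
[ 0.46589473 -0.20090986  0.18675425] [ 0.471  0.258 -0.209  1.841  0.062  1.049 -1.045]
317.8569531761305 199.17839325603597
[0.4629873  0.22533237 0.134     ] [0.44074056 0.27841474 0.134     ] 112.73848223340576
[[ 0.959  0.285 -0.001]
 [ 0.285 -0.959 -0.   ]
 [-0.001  0.    -1.   ]]
```

View pics/w1.png

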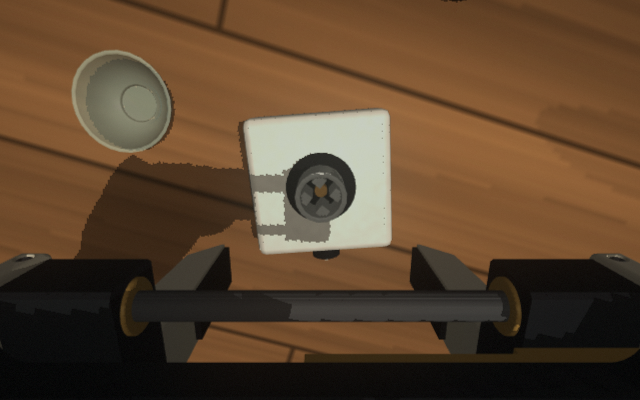

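The wrist view shows the socket mouth at about (321,191), with the cross slots turned diagonally in the image. I'll view an enlarged crop while moving to the beater.

In the tool's units: -0.0432 m is -0.864, 0.0114 m is 0.228.

```bash
python3 - <<'E'
import pickle,cv2
d,T=pickle.load(open('w1.pkl','rb'))
cv2.imwrite('pics/w1c.png',cv2.resize(d['image'][160:220,285:355],(700,600),interpolation=cv2.INTER_CUBIC))
E
```

Call:
creep_tool:
  increments:
    - {"sx":0.228, "sy":-0.864, "finger_gap":1}
    - {"sx":0.228, "sy":-0.864, "finger_gap":1}
    - {"sx":0.228, "sy":-0.864, "finger_gap":1}
    - {"sx":0.228, "sy":-0.864, "finger_gap":1}
    - {"sx":0.228, "sy":-0.864, "finger_gap":1}
    - {"sx":0.228, "sy":-0.864, "finger_gap":1}
    - {"sx":0.228, "sy":-0.864, "finger_gap":1}
    - {"sx":0.228, "sy":-0.864, "finger_gap":1}
    - {"sx":0.228, "sy":-0.864, "finger_gap":1}
    - {"sx":0.228, "sy":-0.864, "finger_gap":1}

```text
clock: 2.5
position: [0.4527, 0.2469, 0.187]
ee_rot: [3.108, 0.45, 0.001]
force: [0.8, -0.4, -0.1]
width: 1.002
gripper_force: 0.0
```

Call:
creep_tool:
  increments:
    - {"spin":-0.0223, "finger_gap":1}
    - {"spin":-0.0223, "finger_gap":1}
    - {"spin":-0.0223, "finger_gap":1}
    - {"spin":-0.0223, "finger_gap":1}
    - {"spin":-0.0223, "finger_gap":1}
    - {"spin":-0.0223, "finger_gap":1}

```text
clock: 3.1
position: [0.4529, 0.2452, 0.1868]
ee_rot: [2.65, 1.686, -0.001]
force: [-0.7, -0.0, -0.2]
width: 1.005
gripper_force: 0.0
```

Call:
creep_tool:
  increments:
    - {"spin":-0.0223, "finger_gap":1}
    - {"spin":-0.0223, "finger_gap":1}
    - {"spin":-0.0223, "finger_gap":1}
    - {"spin":-0.0223, "finger_gap":1}
    - {"spin":-0.0223, "finger_gap":1}
    - {"spin":-0.0223, "finger_gap":1}
    - {"finger_gap":1}
    - {"finger_gap":1}
    - {"finger_gap":1}

```text
clock: 4.0
position: [0.4525, 0.2463, 0.1869]
ee_rot: [1.742, 2.614, -0.0]
force: [-0.6, -0.7, 0.4]
width: 0.999
gripper_force: 0.0
```

```bash
python3 - <<'E'
from h import *
import pickle
d,T=cam('wrist'); pickle.dump((d,T),open('w2.pkl','wb')); s=arm.observe(); print(s['joints'].round(3))
cv2.imwrite('pics/w2.png',cv2.resize(d['image'][80:280,220:420],(600,600),interpolation=cv2.INTER_CUBIC))
print(R.from_rotvec(s['ee_rot']).as_matrix().round(3))
E
```

```text
[ 0.023  0.372 -0.818  1.789  0.301  1.111 -0.501]
[[-0.386  0.922  0.   ]
 [ 0.922  0.386 -0.   ]
 [-0.     0.    -1.   ]]
```

View pics/w1c.png

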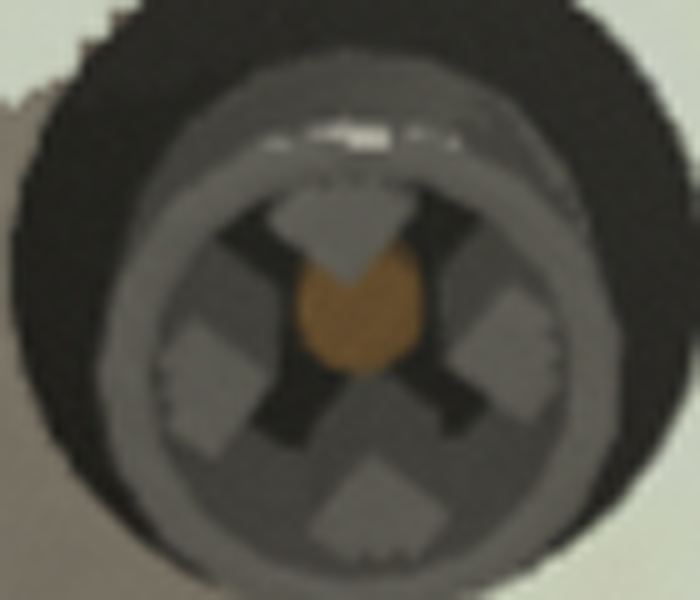

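View pics/w2.png

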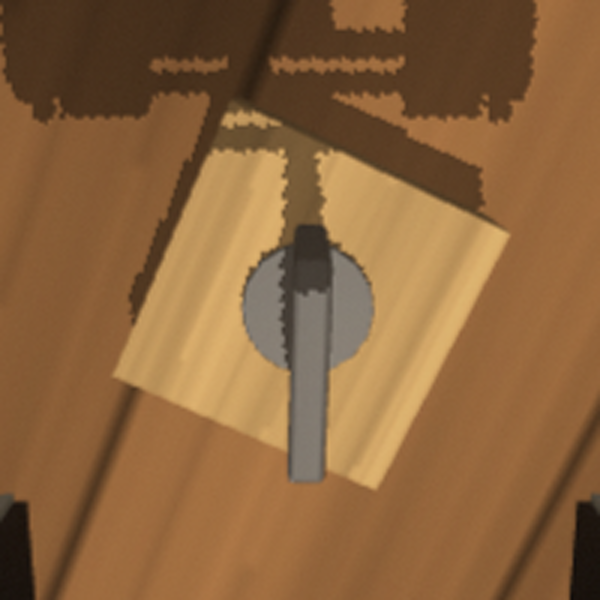

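The socket crop shows the lugs' inner corners at crop (350,285), (275,380), (440,355) and (372,455), with the ring centred near (360,375). The beater crop shows the bar's top face running from (311,229) to (307,482), and the collar centred near (309,307).

```bash
python3 - <<'E'
from h import *
import pickle
w=pickle.load(open('w1.pkl','rb'))
P=[ray(*w,285+u/10-.45,160+v/10-.45,.096) for u,v in [(350,285),(275,380),(440,355),(372,455)]]
for p in P: print(p.round(4))
ang=lambda a,b: np.degrees(np.arctan2(*(b-a)[1::-1]))
print('corner ctr',np.mean(P,0),'diags',ang(P[0],P[3]),ang(P[1],P[2]), np.linalg.norm(P[0]-P[3]),np.linalg.norm(P[1]-P[2]))
print('ring', ray(*w,285+36-.45,160+37.5-.45,.1))
# lug corner directions
q=[ray(*w,285+u/10-.45,160+v/10-.45,.096) for u,v in [(265,215),(415,205),(195,320),(210,460),(515,285),(525,425),(308,530),(447,515)]]
print('lug edges',[round(ang(a,b)%90,1) for a,b in [(P[0],q[0]),(P[0],q[1]),(P[1],q[2]),(P[1],q[3]),(P[2],q[4]),(P[2],q[5]),(P[3],q[6]),(P[3],q[7])]])
w=pickle.load(open('w2.pkl','rb'))
f=lambda u,v,z: ray(*w,220+u/3-.33,80+v/3-.33,z)
a,b=f(311,229,.134),f(307,482,.134)
print('bar',a,b,(a+b)/2,np.linalg.norm(a-b),ang(a,b)); print('collar',f(309,307,.056))
E
```

```text
[ 0.475  -0.1989  0.096 ]
[ 0.4649 -0.195   0.096 ]
[ 0.4712 -0.2082  0.096 ]
[ 0.4608 -0.2051  0.096 ]
corner ctr [ 0.467955   -0.20178399  0.096     ] diags -156.32063458139623 -64.58707008381563 0.015473303170424666 0.014579497484849553
ring [ 0.46848222 -0.20168726  0.1       ]
lug edges [np.float64(66.3), np.float64(68.1), np.float64(68.5), np.float64(68.1), np.float64(60.7), np.float64(66.3), np.float64(67.2), np.float64(66.7)]
bar [0.43923661 0.28444134 0.134     ] [0.46397408 0.22273897 0.134     ] [0.45160535 0.25359015 0.134     ] 0.06647649860153544 -68.15336280847558
collar [0.45346939 0.25059145 0.056     ]
```

In the tool's units: 0.03 m is 0.6, 0.015 m is 0.3, 0.015 rad / 6.2832 = 0.0024.

Call:
creep_tool:
  increments:
    - {"sx":0.106, "sy":0.044, "spin":0.0024, "finger_gap":1}
    - {"sz":0.6, "finger_gap":1}
    - {"sz":0.6, "finger_gap":1}
    - {"sz":0.4, "finger_gap":1}
    - {"sz":0.3, "finger_gap":1}
    - {"finger_gap":1}
    - {"finger_gap":1}
  clamp_n: 50

```text
clock: 4.75
position: [0.4523, 0.2533, 0.0924]
ee_rot: [-1.756, -2.605, -0.001]
force: [0.1, -0.7, 0.0]
width: 1.001
gripper_force: 0.0
```

Call:
creep_tool:
  increments:
    - {"finger_gap":0}
    - {"finger_gap":0}
    - {"finger_gap":0}
    - {"finger_gap":0}
    - {"finger_gap":0}
    - {"finger_gap":0}
    - {"finger_gap":0}
    - {"finger_gap":0}
    - {"finger_gap":0}
    - {"finger_gap":0}
  clamp_n: 50

```text
clock: 5.75
position: [0.4522, 0.2527, 0.0919]
ee_rot: [1.756, 2.605, -0.0]
force: [-0.1, 0.2, -0.7]
width: 0.18
gripper_force: 0.0
```

Call:
creep_tool:
  increments:
    - {"finger_gap":0}
    - {"finger_gap":0}
    - {"finger_gap":0}
    - {"finger_gap":0}
    - {"finger_gap":0}

```text
clock: 6.25
position: [0.4523, 0.2527, 0.0921]
ee_rot: [1.755, 2.605, 0.0]
force: [-1.1, -1.4, 5.2]
width: 0.086
gripper_force: 54.4
```

Call:
creep_tool:
  increments:
    - {"sz":-0.2, "finger_gap":0}
    - {"sz":-0.4, "finger_gap":0}
    - {"sz":-0.6, "finger_gap":0}
    - {"sz":-0.6, "finger_gap":0}
    - {"sz":-0.6, "finger_gap":0}
    - {"finger_gap":0}
    - {"finger_gap":0}
    - {"finger_gap":0}

```text
clock: 7.05
position: [0.4516, 0.2521, 0.211]
ee_rot: [-1.755, -2.605, 0.003]
force: [0.8, -0.3, -2.0]
width: 0.085
gripper_force: 53.1
```

```bash
python3 - <<'E'
from h import *
import pickle
d,T=cam('wrist'); pickle.dump((d,T),open('w3.pkl','wb')); s=arm.observe(); print(s['position'],s['width'])
r=R.from_rotvec(s['ee_rot']).as_matrix();print(r.round(4))
p=lambda z: proj(d,T,s['position']+r@[0,0,z])
print('axis px at collar top, tip', p(.036),p(.076), 'top',p(-.042))
cv2.imwrite('pics/w3.png',d['image'][100:400,140:500].repeat(2,0).repeat(2,1))
E
```

```text
[0.45155999 0.25210114 0.21080741] 0.08187016743735268
[[-3.755e-01  9.268e-01 -1.800e-03]
 [ 9.268e-01  3.755e-01 -1.100e-03]
 [-3.000e-04 -2.000e-03 -1.000e+00]]
axis px at collar top, tip (np.float64(319.93435052528434), np.float64(215.33526480333643)) (np.float64(319.9484090772815), np.float64(200.43559734060722)) top (np.float64(319.88878330594144), np.float64(263.62874592071233))
```

View pics/w3.png

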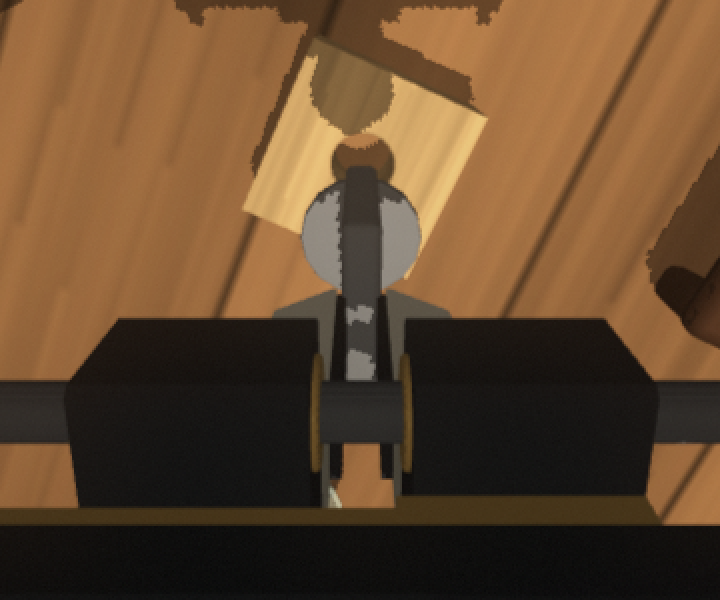

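The beater is held and vertical, with the collar centre at crop (361.5,235), which is image (320.7,217.5). Next I work out its offset from the tool and the move to the socket.

```bash
cat > plan.py <<'E'
from h import *
import pickle
w=pickle.load(open('w3.pkl','rb')); p0=np.array([0.45156,0.2521,0.2108])
s=arm.observe(); r=R.from_rotvec(s['ee_rot']).as_matrix()
c=ray(*w,320.5,217.3,.2108-.036); off=np.array([[-.3755,.9268],[.9268,.3755]]).T@(c-p0)[:2]; print('tool offset xy',off)
off=np.array([off[0],0])
sock=np.array([.4682,-.2017]); yaw=np.arctan2(r[1,0],r[0,0]); print('yaw',np.degrees(yaw))
d=(np.radians(68.3)-yaw+np.pi/4)%(np.pi/2)-np.pi/4; print('world turn',d,'tool turn',-d)
yt=yaw+d; X=np.array([np.cos(yt),np.sin(yt)]); tgt=sock-X*off[0]; print('tcp target',tgt)
e=np.append(tgt-s['position'][:2],0); print('tool move now',r.T@e, 'z',s['position'][2],'joints',s['joints'].round(2))
E
python3 plan.py
```

```text
tool offset xy [-0.00150383  0.00033354]
yaw 112.05730636473147
world turn -0.7637090678684348 tool turn 0.7637090678684348
tcp target [ 0.46875603 -0.20030275]
tool move now [-0.42574953 -0.15395489  0.00045443] z 0.21080741158678348 joints [ 0.02  0.36 -0.83  1.75  0.28  1.16 -0.5 ]
```

In the tool's units: -0.0426 m is -0.852, -0.0154 m is -0.308.

Call:
creep_tool:
  increments:
    - {"sx":-0.852, "sy":-0.308, "finger_gap":0}
    - {"sx":-0.852, "sy":-0.308, "finger_gap":0}
    - {"sx":-0.852, "sy":-0.308, "finger_gap":0}
    - {"sx":-0.852, "sy":-0.308, "finger_gap":0}
    - {"sx":-0.852, "sy":-0.308, "finger_gap":0}
    - {"sx":-0.852, "sy":-0.308, "finger_gap":0}
    - {"sx":-0.852, "sy":-0.308, "finger_gap":0}
    - {"sx":-0.852, "sy":-0.308, "finger_gap":0}
    - {"sx":-0.852, "sy":-0.308, "finger_gap":0}
    - {"sx":-0.852, "sy":-0.308, "finger_gap":0}

```text
clock: 8.1
position: [0.4685, -0.2017, 0.211]
ee_rot: [-1.754, -2.604, 0.001]
force: [1.2, 0.0, -1.7]
width: 0.083
gripper_force: 53.8
```

Call:
creep_tool:
  increments:
    - {"spin":0.0203, "finger_gap":0}
    - {"spin":0.0203, "finger_gap":0}
    - {"spin":0.0203, "finger_gap":0}
    - {"spin":0.0203, "finger_gap":0}
    - {"spin":0.0203, "finger_gap":0}
    - {"spin":0.0203, "finger_gap":0}
    - {"finger_gap":0}
    - {"finger_gap":0}
    - {"finger_gap":0}

```text
clock: 9.0
position: [0.4692, -0.1998, 0.2115]
ee_rot: [-2.597, -1.767, 0.001]
force: [-0.2, -0.2, -0.7]
width: 0.082
gripper_force: 53.8
```

```bash
python3 plan.py
```

```text
tool offset xy [-0.00150383  0.00033354]
yaw 68.46570277439642
world turn -0.0028920589929068985 tool turn 0.0028920589929068985
tcp target [ 0.46875603 -0.20030275]
tool move now [-5.88246329e-04 -2.19966562e-04  1.44111891e-07] z 0.2115080441003292 joints [ 0.71  0.28 -0.51  1.78  0.15  1.12 -0.23]
```

In the tool's units: 0.02 m is 0.4, 0.01 m is 0.2, 0.003 rad / 6.2832 = 0.0005.

Call:
creep_tool:
  increments:
    - {"sx":-0.01, "sy":-0.004, "sz":0.4, "spin":0.0005, "finger_gap":0}
    - {"sz":0.2, "finger_gap":0}
    - {"sz":0.1, "finger_gap":0}
    - {"finger_gap":0}

```text
clock: 9.4
position: [0.4686, -0.2002, 0.1763]
ee_rot: [-2.601, -1.76, 0.001]
force: [-0.5, 0.1, -1.0]
width: 0.083
gripper_force: 53.8
```

Call:
creep_tool:
  increments:
    - {"sz":0.04, "finger_gap":0}
    - {"sz":0.04, "finger_gap":0}
    - {"sz":0.04, "finger_gap":0}
    - {"sz":0.04, "finger_gap":0}
    - {"finger_gap":0}

```text
clock: 9.9
position: [0.4689, -0.2003, 0.1687]
ee_rot: [-2.602, -1.759, 0.0]
force: [-0.2, 0.1, -1.6]
width: 0.082
gripper_force: 53.8
```

```bash
python3 - <<'E'
from h import *
s=arm.observe(); print(s['force'],s['ft_torque'])
a=[cam('scene')[0]['image'][70:150,260:370],cam('side')[0]['image'][205:285,200:310]]
cv2.imwrite('pics/d.png',np.hstack([cv2.resize(x,(400,290),interpolation=cv2.INTER_CUBIC) for x in a]))
E
```

```text
[-0.24851329  0.1304215  -1.5513173 ] [-0.0186057  -0.07174424 -0.03849261]
```

View pics/d.png

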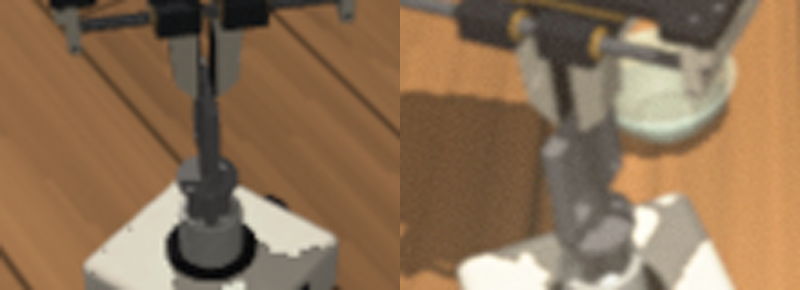

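Both views show the stem tip centred in the socket mouth, and there is no contact force. I'll continue down slowly.

In the tool's units: 0.002 m is 0.04.

Call:
creep_tool:
  increments:
    - {"sz":0.04, "finger_gap":0}
    - {"sz":0.04, "finger_gap":0}
    - {"sz":0.04, "finger_gap":0}
    - {"finger_gap":0}

```text
clock: 10.4
position: [0.4687, -0.2003, 0.1626]
ee_rot: [-2.602, -1.759, 0.001]
force: [0.6, -0.3, -0.8]
width: 0.083
gripper_force: 53.8
```

Call:
creep_tool:
  increments:
    - {"sz":0.06, "finger_gap":0}
    - {"sz":0.06, "finger_gap":0}
    - {"sz":0.06, "finger_gap":0}
    - {"sz":0.06, "finger_gap":0}
    - {"finger_gap":0}

```text
clock: 10.9
position: [0.4688, -0.2002, 0.1504]
ee_rot: [-2.602, -1.759, 0.001]
force: [-0.6, 0.4, -0.6]
width: 0.081
gripper_force: 53.8
```

```bash
python3 -c "
from h import *
s=arm.observe(); print(s['force'],s['ft_torque'])"
```

```text
[-0.59917002  0.36996262 -0.60484213] [-0.01661231 -0.05110836  0.05303311]
```

Meshed cleanly. Now I press against the spring until the collar seats.

In the tool's units: 0.002 m is 0.04.

Call:
creep_tool:
  increments:
    - {"sz":0.04, "finger_gap":0}
    - {"sz":0.04, "finger_gap":0}
    - {"sz":0.04, "finger_gap":0}
    - {"finger_gap":0}
    - {"finger_gap":0}

```text
clock: 11.4
position: [0.4695, -0.2004, 0.1454]
ee_rot: [2.602, 1.759, 0.001]
force: [-0.1, 0.0, 5.3]
width: 0.086
gripper_force: 55.0
```

Call:
creep_tool:
  increments:
    - {"sz":0.04, "finger_gap":0}
    - {"finger_gap":0}
    - {"finger_gap":0}

```text
clock: 11.7
position: [0.4696, -0.2004, 0.1436]
ee_rot: [2.602, 1.759, 0.001]
force: [-1.1, 0.4, 7.1]
width: 0.081
gripper_force: 55.4
```

Call:
creep_tool:
  increments:
    - {"sz":0.02, "finger_gap":0}
    - {"finger_gap":0}
    - {"finger_gap":0}

```text
clock: 12.0
position: [0.4698, -0.2004, 0.1428]
ee_rot: [2.601, 1.759, 0.002]
force: [-0.7, -0.5, 9.4]
width: 0.081
gripper_force: 55.7
```

In the tool's units: 0.001 m is 0.02.

Call:
creep_tool:
  increments:
    - {"sz":0.02, "finger_gap":0}
    - {"finger_gap":0}
    - {"finger_gap":0}

```text
clock: 12.3
position: [0.47, -0.2004, 0.1422]
ee_rot: [2.601, 1.759, 0.002]
force: [-2.0, 0.6, 13.3]
width: 0.085
gripper_force: 56.5
```

Call:
creep_tool:
  increments:
    - {"sz":0.02, "finger_gap":0}
    - {"finger_gap":0}
    - {"finger_gap":0}

```text
clock: 12.6
position: [0.4706, -0.2005, 0.1421]
ee_rot: [2.6, 1.758, 0.003]
force: [-3.8, 2.0, 20.9]
width: 0.084
gripper_force: 58.1
```

Call:
creep_tool:
  increments:
    - {"sz":0.02, "finger_gap":0}
    - {"finger_gap":0}
    - {"finger_gap":0}

```text
clock: 12.9
position: [0.4711, -0.2005, 0.1419]
ee_rot: [2.599, 1.757, 0.004]
force: [-6.3, 1.8, 29.0]
width: 0.082
gripper_force: 59.7
```

Contact is now stiff at z = 0.142, the fully home height. I'll ease the press slightly, then check that it holds and how it looks.

In the tool's units: -0.001 m is -0.02.

Call:
creep_tool:
  increments:
    - {"sz":-0.02, "finger_gap":0}
    - {"finger_gap":0}
    - {"finger_gap":0}
    - {"finger_gap":0}
    - {"finger_gap":0}
    - {"finger_gap":0}
    - {"finger_gap":0}
    - {"finger_gap":0}

```text
clock: 13.7
position: [0.4708, -0.2005, 0.1421]
ee_rot: [2.6, 1.758, 0.003]
force: [-3.1, 1.9, 20.2]
width: 0.08
gripper_force: 58.0
```

```bash
python3 - <<'E'
from h import *
a=[cam('scene')[0]['image'][75:155,260:370],cam('side')[0]['image'][215:295,200:310]]
cv2.imwrite('pics/e.png',np.hstack([cv2.resize(x,(400,290),interpolation=cv2.INTER_CUBIC) for x in a]))
E
```

```text
(no output)
```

View pics/e.png

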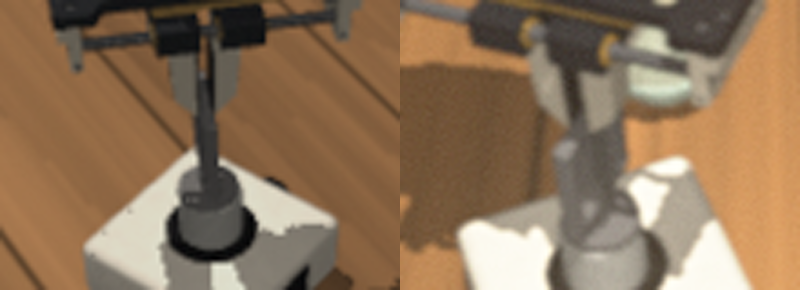

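Both views show the collar sitting flush on the socket rim, and the press is steady at 20 N.

```bash
python3 -c "
from cell import arm
print(arm.sign_off())"
```

```text
the job is handed in; nothing more can be done
None
```

The beater is in the drive socket with its splines meshed and its collar on the rim, and the gripper is still pressing it down at about 20 N; I handed the job in at about 14 s, and the rock hide, mister bottle, heat emitter and glass bowl were never touched.

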